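# Slide the paste tin into its stowage bay

### The arm

A 6-joint arm with a two-finger parallel gripper is mounted at the origin on a cart in front of the work surface, level with it; the furniture and walls round the work are solid. World frame = base frame: x ahead of the robot, y to its left, z up, the work surface at z = 0. Lengths are in m, angles in rad, forces in N, time in s.
With the tool pointing down it reaches from about 0.35 to 0.975 m from the base axis. Payload 4.9 kg.
Tool frame: the origin (TCP) lies at the very end of the fingers, on their centre line; the grasp point (between the pads) lies 19 mm behind it (pinch_z is the distance from the TCP to the grasp point, in m); z points along the fingers, y is the line along which they close (so a half turn about z gives the same grasp; the last joint's range is limited). The gripper opens to 85 mm and grips with 20 to 120 N. Pads are 22 mm wide; open, the fingers measure 114 mm over their backs; the gripper's body (76 mm by 85 mm) begins 54 mm behind the grasp point. The pads swing forward as they close: fully open they stand 13 mm farther back than shut.
Start: joints at [1.009, 0.053, 1.613, -0, 1.476, -0.119], TCP at [0.268, 0.565, 0.207] pointing down, gripper open.
Joint ranges: [-3.01, 3.01], [-1.01, 2.22], [0.06, 2.58], [-1.02, 4.17], [0.09, 2.62], [-3.14, 3.14]. Speed limits (rad/s): [2.57, 2.57, 3.14, 3.14, 3.14, 3.14].

### API

Orientations are given as a unit quaternion [w, x, y, z].
In Python, from plant import * gives the robot as it stands. The module is installed in compiled form; this text tells all that it offers.
- The arm moves only by the tool play_rows, never from a script. Its arguments are lists of equal length, an entry for each row: "linear": the shift along the world's x, y, z in m, a list of three; "turn": the turn about the world's z in degrees. A call has 1 to 8 rows; each row shifts and turns the commanded pose from where the row before left it; what a row does not reach is not made up. A row lasts 1/8 s, in which the tool goes at most 62.5 mm and 10.7 degrees, less where a joint would pass 70% of its speed; a pose out of reach is approached as far as the arm can. A call is refused whole if a number of a shift passes 0.0625 or a number of a turn 10.7, either way. A call with a gripper value outside its range is refused whole. "hand" is the finger opening in m, from 0 to 0.0854, set as the call begins (left out, the last holds). The fingers move at their own pace and stop on an object; the grip force is fixed at half the most. Time passes only in rows, so rows that do not move let the fingers close. It gives the time, the measured TCP pose, the force, the opening and the grip force at its end, in the units of the state.
- state(): the state, without advancing time (a new reading comes with each control period).
- grab_frame(name): name is "scene" or "side" or "wrist"; returns the picture (480x640x3 uint8, red, green, blue); there is no depth.
- camera_info(name): a dict with "camera_matrix" (3x3 intrinsics, pixels), "distortion" ([k1, k2, p1, p2, k3] as OpenCV has them; the pictures are not rectified), "origin" and "attitude" of the camera in the world; the wrist camera has in their place "mount" (4x4, takes a point from camera to tool coordinates, whose origin is the TCP and whose axes are the flange's). Camera axes: x right, y down, z forward; pixel columns grow to the right and rows downward; lengths in m; the calibration is good to about 2 mm. A picture is of the moment at which its call begins: read the wrist's pose just before it. camera_info takes no time and is no camera call.
- job_done(): hands the job in; it is judged then, once.
Trained networks look in the newest picture that a camera, given by its name, has taken for a name from the list of things; names that differ only in an ending like _2 or _b are one class to them, and where a whole thing is asked for, a point or a joint stands for the part that bears it (a point fixed in the world has none). Each returns a list of dicts, best first, with "p" (0 to 1); they miss things now and then, are a little off and sometimes report something else, mostly with a low value. They report only what shows in the picture. A call takes as long as a camera call.
- trace(camera, thing): "region" (480x640 bool, what is visible of it) and "location" ([column, row] in pixels, amid what is visible of it).
The state is a dict: "time": time; "joint_pos": joint angles; "joint_vel": joint speeds; "joint_efforts": joint torques, N m; "tool_pos": TCP position; "tool_rot": TCP orientation; "contact_force": force on the tool from outside, world axes, zero at the start; "ft_torque": the same for the moment, N m; "gripper_width": opening from 0.0 (shut) to 1.0 (fully open); "grasp_force": force on a finger pad.
Only numpy, scipy, OpenCV 4.12 (cv2) and the standard library are available. Lean on these libraries where they do the work, as an engineer would, in place of code of your own. Each camera call takes 0.05 s, during which the arm holds its last target. There are 200 camera calls.

### The job

Stow the flat tin of jointing paste for the drive: with the fingertips, push it across the worktop, through the narrow gap between the two steel posts and on into the little bay behind them until it rests against the bay's back wall, then draw the hand clear. The tin must stay flat on the worktop the whole way - push it, never pick it up or tip it - and leave all the other loose parts where they are.

Things in the scene. Friction and masses are not known exactly. Their poses are not given: they have to be found in the camera images.
- paste_tin: the flat round tin of jointing paste, white lid and green side, 77 mm diameter, 40 mm high, 0.2 to 0.35 kg, standing upright on the worktop ahead of the robot, a little to its right. Origin: centre of its underside (z = 0 when it stands on the worktop). Round, so its yaw does not matter; it slides with friction and stops when no longer pushed.
- bay: the stowage bay, fixed to the worktop, ahead of the robot to its left, its mouth towards the robot's right; place and heading differ from run to run. Two steel posts form the mouth, an aluminium fence the pocket behind them; the floor is the bare worktop, without sill. Origin: on the worktop midway between the posts. +x points straight into the bay (through the gap to the back wall), z up.
- bay_post_far (a point): centre of the foot of one of the two upright round steel posts, at (0, -56 mm) in the bay's frame: the one farther from the robot. Each post is 28 mm in diameter and 45 mm high; the gap between them is 84 mm wide, so the tin has 3.5 mm to spare each side.
- bay_post_near (a point): the same of the other post, nearer to the robot, at (0, +56 mm) in the bay's frame.
- bay_back (a point): middle of the foot of the back wall's inner face, at (97 mm, 0) in the bay's frame. The three-sided fence is 40 mm high and 4 mm thick, its side walls have inner faces at y = +50 and -50 mm. A 3 mm high foot flange runs round its outside, to y = +-72 mm and x = 117 mm.
- bay_home (a point): where the centre of the tin's underside is when the tin rests against the back wall in the middle of the bay: (58.5 mm, 0, 0) in the bay's frame; the tin is then wholly behind the posts. Axes as the bay's.
- fitting_plug: loose black iron pipe plug, 32x42x32 mm high, beyond the tin, farther from the robot. A bystander: leave it where it is. Origin: centre of its underside.
- union_brass: loose brass union, 46x40x40 mm high, just outside the bay's far side wall. A bystander: leave it where it is. Origin: centre of its underside.
- tape_measure: loose yellow and black pocket tape measure standing on edge, 34x85x66 mm high, towards the back of the worktop. A bystander: leave it where it is. Origin: centre of its underside.
- cap_white: loose small white plastic screw cap, 37 mm across, 22 mm high, near the front edge of the worktop. A bystander: leave it where it is. Origin: centre of its underside.
- elbow_galv: loose grey galvanised pipe elbow, 64x64x40 mm high, near the front edge, to the right of the tin. A bystander: leave it where it is. Origin: centre of its underside.

How it is judged:
On the way:
1. the tin is in the gap, between the two posts (x of paste_tin in the frame of bay between -0.03 and 0.03 m and y of paste_tin in the frame of bay between -0.008 and 0.008 m), for 0.05 s.
At the end, for the whole second after the job is handed in: The tin stands flat and still in the bay behind the gap, against the back wall or within 10 mm of it, and nothing touches the hand (x of paste_tin in the frame of bay between 0.048 and 0.064 m and y of paste_tin in the frame of bay between -0.015 and 0.015 m and height (world z) of paste_tin below 0.004 m and angle between paste_tin's own z axis and vertical below 0.06 rad and linear speed of paste_tin below 0.01 m/s).
It fails at once if the tin is lifted more than 10 mm off the worktop (height (world z) of paste_tin above 0.01 m).
It fails at once if the tin is tipped by more than 0.2 rad (angle between paste_tin's own z axis and vertical above 0.2 rad).
It fails at once if one of the other loose parts is moved more than 20 mm (distance of any of fitting_plug, union_brass, tape_measure, cap_white, elbow_galv from where it was at the start of the episode above 0.02 m).
It also fails if it takes over 58 s, if anything falls off the work surface, if the arm or the gripper's body presses on something with over 40 N, if the wrist force passes 120 N, or if a joint passes its speed limit or range.

## Working session

There is one attempt and no reset: what is moved stays moved. The work goes in short steps, Python scripts to look and compute and a tool call to move; the robot and the scene stay as the last step left them, time stands still between calls to the robot, and variables do not carry over. Pictures are saved under pics/ and viewed, at most 10 in all, crops included, and the job is handed in when it is done.

Besides the shell and the picture viewer there is one more tool, called after "Request:" by a JSON object that holds its "method" and its "body". play_rows: Moves the arm, as the interface text tells. Its arguments: {"type":"object","properties":{"linear":{"type":"array","items":{"type":"array","items":{"type":"number"}}},"turn":{"type":"array","items":{"type":"number"}},"hand":{"type":"number"}},"required":["linear","turn"]}

```bash
mkdir -p pics; cat > h.py <<'E'
from plant import *
import numpy as np, cv2
from scipy.spatial.transform import Rotation as R
def cam(n):
    c=camera_info(n);K=np.array(c["camera_matrix"]);D=np.array(c["distortion"],float)
    if "mount" in c:
        s=state();q=s["tool_rot"];T=np.eye(4);T[:3,:3]=R.from_quat([q[1],q[2],q[3],q[0]]).as_matrix();T[:3,3]=s["tool_pos"]
        M=T@np.array(c["mount"]);return K,D,M[:3,:3],M[:3,3]
    a=np.array(c["attitude"],float)
    A=a if a.shape==(3,3) else R.from_quat([a[1],a[2],a[3],a[0]]).as_matrix()
    return K,D,A,np.array(c["origin"])
def onplane(C,px,z):
    K,D,A,o=C
    u=cv2.undistortPoints(np.array(px,float).reshape(-1,1,2),K,D).reshape(-1,2)
    d=np.c_[u,np.ones(len(u))]@A.T
    return o+d*((z-o[2])/d[:,2])[:,None]
def proj(C,P):
    K,D,A,o=C
    rv=cv2.Rodrigues(A.T)[0]
    return cv2.projectPoints(np.array(P,float).reshape(-1,1,3),rv,-A.T@o,K,D)[0].reshape(-1,2)
E
python3 - <<'E'
from h import *
s=state();print(s["time"],s["tool_pos"],s["tool_rot"])
for n in ["scene","side","wrist"]:
    C=cam(n);print(n,C[3],C[2][:,2])
    cv2.imwrite(f"pics/{n}0.png",grab_frame(n)[:,:,::-1])
    for t in ["paste_tin","bay","fitting_plug","union_brass","tape_measure","cap_white","elbow_galv"]:
        r=trace(n,t)
        for x in r[:2]:
            if x["p"]>.3: print(t,round(x["p"],2),x["location"],x["region"].sum(),onplane(C,[x["location"]],.02)[0].round(3))
E
```

```text
0.0 [0.26741156 0.56416486 0.20576655] [-3.51858241e-04  2.19587023e-01  9.75592374e-01 -9.67151108e-04]
scene [ 0.07605047 -0.66830322  0.8920288 ] [ 0.38263377  0.58690885 -0.71353304]
paste_tin 0.7 [329.8, 275.6] 1183 [ 0.491 -0.054  0.02 ]
bay 0.82 [271.3, 193.4] 1407 [0.519 0.253 0.02 ]
fitting_plug 0.7 [393.8, 259.2] 210 [ 0.636 -0.093  0.02 ]
fitting_plug 0.56 [309.9, 178.9] 274 [0.63  0.248 0.02 ]
union_brass 0.76 [309.1, 180.3] 247 [0.626 0.244 0.02 ]
tape_measure 0.85 [360.8, 218.6] 758 [0.652 0.054 0.02 ]
cap_white 0.5 [263.5, 275.6] 236 [0.371 0.025 0.02 ]
cap_white 0.48 [394.9, 260.5] 204 [ 0.636 -0.097  0.02 ]
elbow_galv 0.71 [355.0, 370.5] 822 [ 0.401 -0.272  0.02 ]
side [0.00231065 0.64365036 0.43702057] [ 0.58074546 -0.68427814 -0.44101943]
paste_tin 0.85 [358.6, 244.6] 1004 [ 0.483 -0.053  0.02 ]
bay 0.88 [242.3, 301.1] 3723 [0.512 0.242 0.02 ]
fitting_plug 0.55 [314.5, 221.4] 193 [ 0.634 -0.09   0.02 ]
union_brass 0.85 [193.7, 281.8] 354 [0.629 0.254 0.02 ]
union_brass 0.34 [242.5, 303.8] 3895 [0.506 0.247 0.02 ]
tape_measure 0.56 [264.9, 234.1] 925 [0.675 0.032 0.02 ]
cap_white 0.74 [374.4, 278.5] 270 [0.38  0.043 0.02 ]
cap_white 0.69 [316.0, 221.4] 191 [ 0.632 -0.092  0.02 ]
elbow_galv 0.93 [443.4, 217.7] 433 [ 0.409 -0.292  0.02 ]
wrist [0.19925726 0.5970888  0.37347397] [ 0.26757592 -0.12743238 -0.95507283]
```

View images.

```bash
python3 - <<'E'
import cv2
a=cv2.imread("pics/scene0.png")[130:330,200:440];cv2.imwrite("pics/a.png",cv2.resize(a,(720,600),interpolation=cv2.INTER_CUBIC))
a=cv2.imread("pics/side0.png")[190:370,140:400];cv2.imwrite("pics/b.png",cv2.resize(a,(780,540),interpolation=cv2.INTER_CUBIC))
E
```

```text
(no output)
```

View pics/a.png

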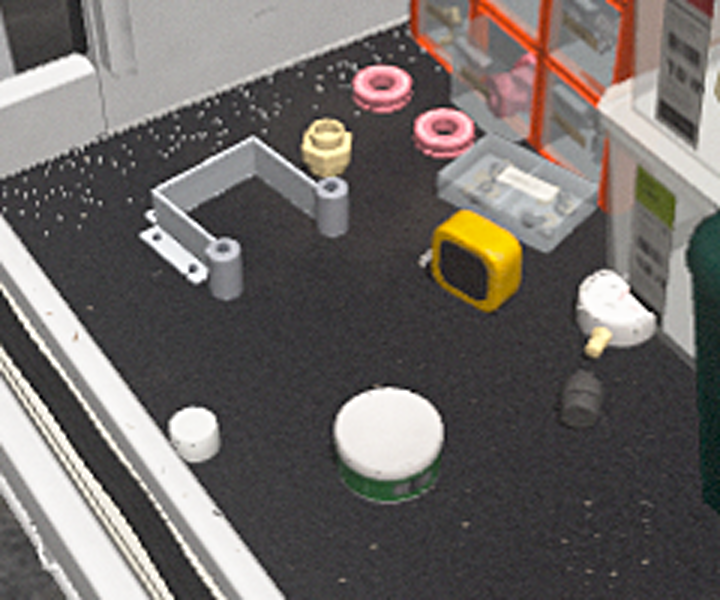

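View pics/b.png

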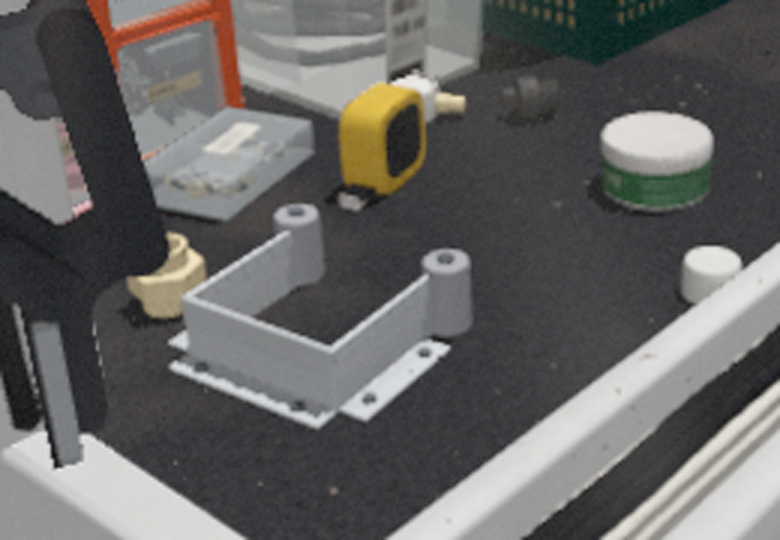

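```bash
python3 - <<'E'
from h import *
for n,p in [("scene",[[274.7,211.7],[310.7,192.3],[329.5,273.5]]),("side",[[288.7,277.3],[239,261.3],[359,237]])]:
    C=cam(n);P=onplane(C,p,.045);P[2]=onplane(C,p,.04)[2];print(P.round(4))
    d=P[0]-P[1];print(np.linalg.norm(d),"axis heading deg",np.degrees(np.arctan2(-d[0],d[1])),(P[0]+P[1])/2)
print(state()["time"]); c=camera_info("wrist");print(np.array(c["mount"]).round(3),c["camera_matrix"])
E
```

```text
[[ 0.4803  0.1647  0.045 ]
 [ 0.5885  0.1769  0.045 ]
 [ 0.4841 -0.0626  0.04  ]]
0.10898162552020782 axis heading deg 96.43812731367363 [0.5343987  0.17079852 0.045     ]
[[ 0.4747  0.1667  0.045 ]
 [ 0.5864  0.1813  0.045 ]
 [ 0.4793 -0.0488  0.04  ]]
0.11265881326167923 axis heading deg 97.39884232548452 [0.53053089 0.17400053 0.045     ]
1.2
[[ 0.    -0.955 -0.296  0.076]
 [ 1.     0.    -0.001 -0.   ]
 [ 0.001 -0.296  0.955 -0.166]
 [ 0.     0.     0.     1.   ]] [[419.45913115   0.         319.4895391 ]
 [  0.         419.45913115 238.78400819]
 [  0.           0.           1.        ]]
```

Request:
{"method": "play_rows", "body": {"linear": [[0.03, -0.05, 0], [0.03, -0.05, 0], [0.03, -0.05, 0], [0.03, -0.05, 0], [0.03, -0.05, 0], [0.03, -0.05, 0], [0.03, -0.05, 0], [0.03, -0.05, 0]], "turn": [-7.2, -7.2, -7.2, -7.2, -7.2, -7.2, -7.2, -7.2], "hand": 0.05}}

```text
time: 2.2
tool_pos: [0.5086, 0.163, 0.2073]
tool_rot: [0.0, 0.664, 0.748, 0.0]
contact_force: [1.1, 0.9, -0.0]
gripper_width: 0.588
grasp_force: 0.0
```

Request:
{"method": "play_rows", "body": {"linear": [[0.01, -0.04, 0], [0.01, -0.04, 0], [0.01, -0.03, 0], [0, 0, 0], [0, 0, 0]], "turn": [0, 0, 0, 0, 0]}}

```text
time: 2.82
tool_pos: [0.5376, 0.0552, 0.207]
tool_rot: [-0.0, 0.662, 0.749, 0.0]
contact_force: [0.1, 0.1, 0.4]
gripper_width: 0.586
grasp_force: 0.0
```

```bash
python3 - <<'E'
from h import *
s=state();print(s["time"],s["tool_pos"],s["tool_rot"])
C=cam("wrist");cv2.imwrite("pics/w1.png",grab_frame("wrist")[:,:,::-1]);print(C[3])
for t in ["paste_tin","bay_post_near","bay_post_far"]:
    for x in trace("wrist",t)[:3]:
        print(t,round(x["p"],2),x["location"],x["region"].sum(),onplane(C,[x["location"]],.04)[0].round(4))
E
```

```text
2.825 [0.53760718 0.05521292 0.20697536] [-2.38818499e-04  6.62387103e-01  7.49161700e-01  1.23644365e-04]
[0.52850599 0.13038551 0.37346343]
paste_tin 0.68 [263.1, 301.2] 4179 [ 0.4988 -0.0353  0.04  ]
bay_post_near 0.68 [386.2, 44.8] 4672 [0.5707 0.1801 0.04  ]
bay_post_near 0.47 [134.4, 196.6] 1732 [0.388  0.0444 0.04  ]
bay_post_far 0.69 [388.7, 44.3] 4750 [0.5725 0.1806 0.04  ]
```

View pics/w1.png

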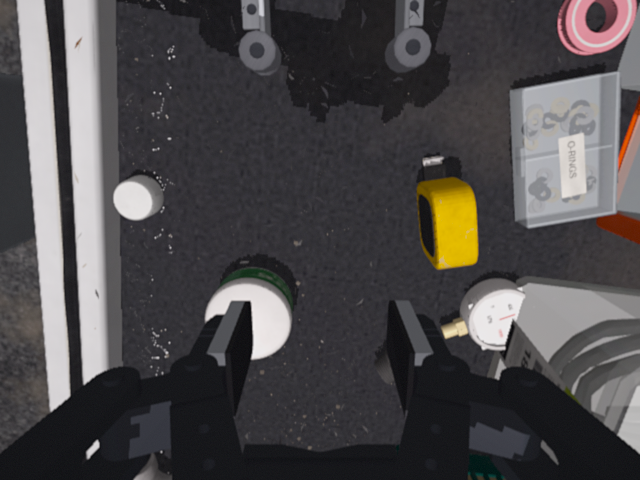

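The wrist view shows the near post top at (258,49), the far one at (408,47), and the lid centred at about (248,316), partly hidden by a finger.

```bash
cat >> h.py <<'E'
def bay(C,pn,pf):
    P=onplane(C,[pn,pf],.045)[:,:2];d=P[0]-P[1];o=P.mean(0);h=np.arctan2(-d[0],d[1])
    return o,h,np.linalg.norm(d)
def tobay(o,h,p):
    u=np.array([np.cos(h),np.sin(h)]);d=np.array(p)[:2]-o;return np.array([d@u,u[0]*d[1]-u[1]*d[0]])
E
python3 - <<'E'
from h import *
C=cam("wrist");o,h,L=bay(C,[258,49],[408,47]);t=onplane(C,[[248.5,316]],.04)[0]
print(o,np.degrees(h),L,t,tobay(o,h,t),state()["time"])
E
```

```text
[0.53228887 0.17293834] 97.814371097928 0.10771159385578001 [ 0.48733758 -0.05090155  0.04      ] [-0.2156495   0.07496804] 3.025
```

Request:
{"method": "play_rows", "body": {"linear": [[-0.021, -0.0425, 0], [-0.021, -0.0425, 0], [-0.021, -0.0425, 0], [-0.021, -0.0425, 0], [0, 0, -0.06], [0, 0, -0.06], [0, 0, -0.05], [0, 0, 0]], "turn": [-8.5, -8.5, -8.5, -8.5, 0, 0, 0, 0], "hand": 0.05}}

```text
time: 4.03
tool_pos: [0.4499, -0.1131, 0.0328]
tool_rot: [-0.004, 0.852, 0.523, -0.003]
contact_force: [-0.1, 0.2, 0.0]
gripper_width: 0.586
grasp_force: 0.0
```

```bash
python3 - <<'E'
from h import *
s=state();print(s["time"],s["tool_pos"],s["tool_rot"])
C=cam("wrist");cv2.imwrite("pics/w2.png",grab_frame("wrist")[:,:,::-1])
print(proj(C,[[.486,-.053,.04]]))
E
```

```text
4.025 [ 0.44992906 -0.11311279  0.03278297] [-0.00411987  0.85226864  0.52308038 -0.0028488 ]
[[332.66181714 124.88970966]]
```

View pics/w2.png

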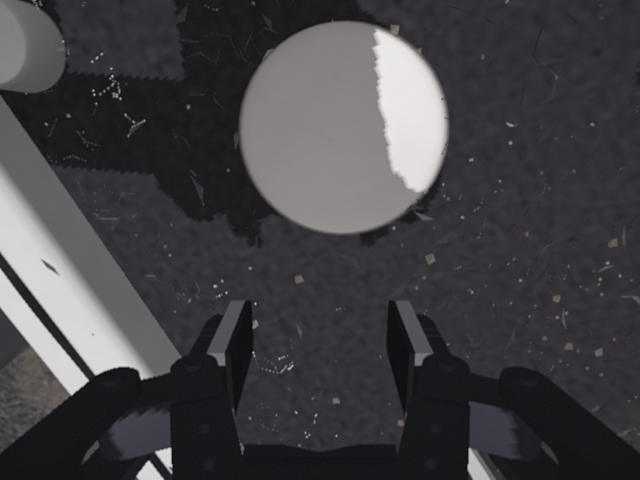

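Request:
{"method": "play_rows", "body": {"linear": [[0.008, -0.004, -0.014], [0, 0, -0.01], [0, 0, 0], [0.0045, 0.009, 0], [0.0045, 0.009, 0], [0.0045, 0.009, 0], [0.0045, 0.009, 0], [0.0045, 0.009, 0]], "turn": [0, 0, 0, 0, 0, 0, 0, 0]}}

```text
time: 5.08
tool_pos: [0.4846, -0.0736, 0.013]
tool_rot: [-0.0, 0.852, 0.523, -0.0]
contact_force: [1.3, 0.1, -0.3]
gripper_width: 0.587
grasp_force: 0.0
```

Request:
{"method": "play_rows", "body": {"linear": [[0.0055, 0.011, 0], [0.0055, 0.011, 0], [0.0055, 0.011, 0], [0.0055, 0.011, 0], [0.0055, 0.011, 0], [0, 0, 0]], "turn": [0, 0, 0, 0, 0, 0]}}

```text
time: 5.82
tool_pos: [0.5121, -0.0186, 0.013]
tool_rot: [0.0, 0.852, 0.523, -0.0]
contact_force: [0.5, -0.1, 0.5]
gripper_width: 0.585
grasp_force: 0.0
```

```bash
cat >> h.py <<'E'
def lid(C,im):
    """lid centre: circle fit to the traced tin's outline"""
    r=trace("wrist","paste_tin")
    if not r: return None
    m=r[0]["region"].astype(np.uint8);c=max(cv2.findContours(m,0,1)[0],key=cv2.contourArea)
    e=cv2.minEnclosingCircle(c);return r[0]["p"],r[0]["location"],e,onplane(C,[e[0]],.04)[0][:2]
E
python3 - <<'E'
from h import *
s=state();print(s["time"],s["tool_pos"],s["tool_rot"])
C=cam("wrist");im=grab_frame("wrist");cv2.imwrite("pics/w3.png",im[:,:,::-1])
print(lid(C,im))
E
```

```text
5.825 [ 0.51213302 -0.01858129  0.01303042] [ 3.61926871e-05  8.52159580e-01  5.23281998e-01 -1.25345159e-05]
(0.97, [318.6, 381.6], ((316.9414978027344, 389.4789123535156), 94.66658782958984), array([ 0.49793299, -0.04455459]))
```

View pics/w3.png

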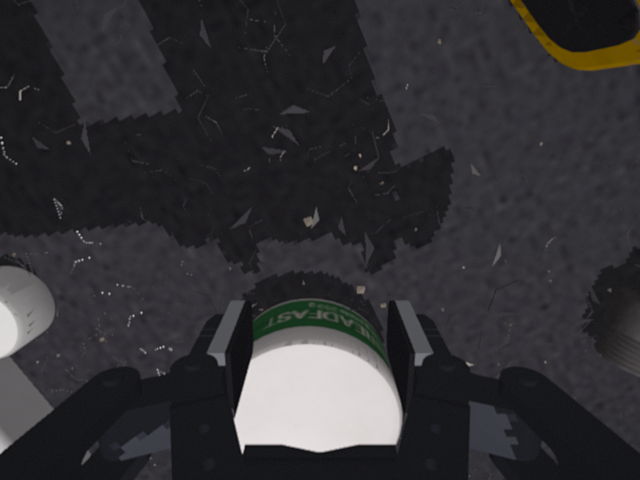

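The lid shows between the fingers, at about (317,390), instead of ahead of them, so I'm checking from outside.

```bash
python3 - <<'E'
from h import *
out=[]
for n in ["scene","side"]:
    C=cam(n);im=grab_frame(n);p=proj(C,[[.50,-.03,.04]])[0].astype(int);x,y=np.clip(p-[50,55],0,None)
    out.append(cv2.resize(im[y:y+110,x:x+100],(400,440),interpolation=cv2.INTER_CUBIC));print(x,y,proj(C,[state()["tool_pos"]]))
    for r in trace(n,"paste_tin")[:1]:print(r["p"],r["location"],onplane(C,[r["location"]],.03))
cv2.imwrite("pics/c.png",np.hstack(out)[:,:,::-1])
E
```

```text
277 205 [[328.98276748 263.90978932]]
0.65 [332.0, 276.8] [[ 0.4881746  -0.06612511  0.03      ]]
295 182 [[337.82854286 249.39877655]]
0.91 [360.4, 246.3] [[ 0.46373327 -0.03205122  0.03      ]]
```

View pics/c.png

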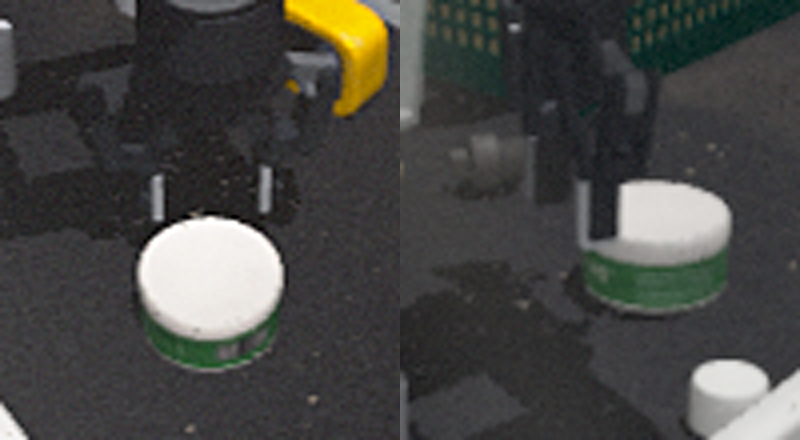

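```bash
python3 - <<'E'
from h import *
s=state();p=np.array(s["tool_pos"]);y=np.array([.891,-.454,0]);x=np.array([.454,.891,0])
for n,o in [("scene",(277,205)),("side",(295,182))]:
    C=cam(n)
    for z in [0,.013,.026,.039,.05]:
        q=proj(C,[p+.03*k*y+[0,0,z-p[2]] for k in(-1,1)]);print(n,z,((q-o)*4).round(0).tolist(),s["time"])
E
```

```text
scene 0 [[155.0, 256.0], [261.0, 247.0]] 6.125
scene 0.013 [[154.0, 240.0], [262.0, 231.0]] 6.125
scene 0.026 [[154.0, 225.0], [262.0, 215.0]] 6.125
scene 0.039 [[154.0, 209.0], [263.0, 199.0]] 6.125
scene 0.05 [[153.0, 195.0], [263.0, 186.0]] 6.125
side 0 [[196.0, 316.0], [147.0, 268.0]] 6.125
side 0.013 [[197.0, 294.0], [147.0, 246.0]] 6.125
side 0.026 [[197.0, 271.0], [147.0, 224.0]] 6.125
side 0.039 [[197.0, 248.0], [147.0, 202.0]] 6.125
side 0.05 [[197.0, 228.0], [147.0, 183.0]] 6.125
```

Request:
{"method": "play_rows", "body": {"linear": [[0, 0, 0.05], [-0.028, -0.0515, 0], [-0.028, -0.0515, 0], [0, 0, -0.045], [0, 0, -0.009], [0, 0, -0.002], [0, 0, 0], [0, 0, 0]], "turn": [0, 0, 0, 0, 0, 0, 0, 0], "hand": 0.03}}

```text
time: 7.12
tool_pos: [0.457, -0.1223, 0.0083]
tool_rot: [0.001, 0.852, 0.523, 0.001]
contact_force: [-0.4, 0.8, 0.8]
gripper_width: 0.35
grasp_force: 0.0
```

```bash
python3 - <<'E'
from h import *
out=[];s=state();p=np.array(s["tool_pos"]);print(p,s["contact_force"],s["time"])
y=np.array([.891,-.454,0])
for n in ["scene","side"]:
    C=cam(n);im=grab_frame(n);q=proj(C,[p])[0].astype(int);a,b=q-[40,50]
    t=im[b:b+90,a:a+80].copy();t=cv2.convertScaleAbs(cv2.resize(t,(400,450),interpolation=cv2.INTER_CUBIC),alpha=1.6,beta=20)
    for z,c in [(0,(255,0,0)),(.02,(255,255,0))]:
        for k in(-.02,.02):
            u=(proj(C,[p*[1,1,0]+[0,0,z]+k*y])[0]-[a,b])*5;cv2.circle(t,tuple(int(v) for v in u),4,c,1)
    out.append(t)
cv2.imwrite("pics/d.png",np.hstack(out)[:,:,::-1])
E
```

```text
[ 0.45700937 -0.12228663  0.00828783] [-0.44889136  0.84033291  0.81255606] 7.125
```

View pics/d.png

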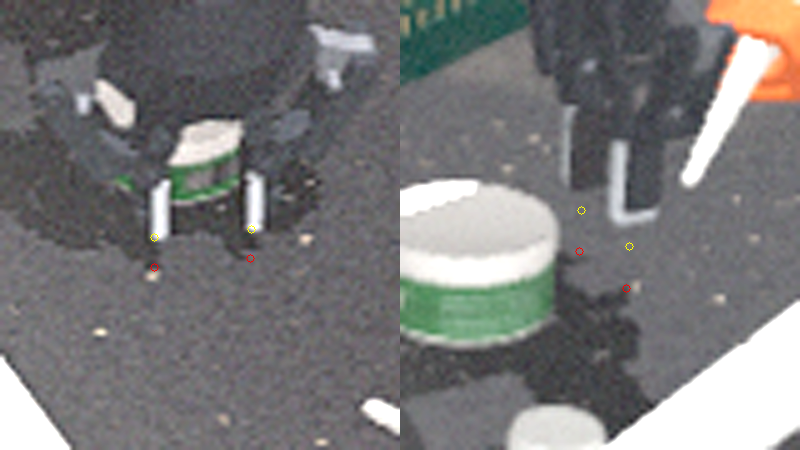

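The fingertips stand some 20 mm above the reported TCP height, so they passed over the lid without touching. I'll lower them, watching the force.

Request:
{"method": "play_rows", "body": {"linear": [[0, 0, -0.005], [0, 0, -0.003], [0, 0, 0]], "turn": [0, 0, 0]}}

```text
time: 7.6
tool_pos: [0.4553, -0.1221, -0.0016]
tool_rot: [-0.0, 0.852, 0.523, -0.0]
contact_force: [-0.8, -0.4, 0.7]
gripper_width: 0.351
grasp_force: 0.0
```

Request:
{"method": "play_rows", "body": {"linear": [[0, 0, -0.003], [0, 0, -0.002], [0, 0, 0]], "turn": [0, 0, 0]}}

```text
time: 7.98
tool_pos: [0.4556, -0.1222, -0.0062]
tool_rot: [-0.0, 0.853, 0.523, -0.0]
contact_force: [0.4, 0.0, 0.1]
gripper_width: 0.348
grasp_force: 0.0
```

Request:
{"method": "play_rows", "body": {"linear": [[0, 0, -0.002], [0.0045, 0.009, 0], [0.0045, 0.009, 0], [0.0045, 0.009, 0], [0.0045, 0.009, 0], [0.0045, 0.009, 0], [0.0045, 0.009, 0], [0, 0, 0]], "turn": [0, 0, 0, 0, 0, 0, 0, 0]}}

```text
time: 8.98
tool_pos: [0.4832, -0.0675, -0.008]
tool_rot: [-0.0, 0.852, 0.523, 0.0]
contact_force: [-0.0, 0.2, -0.1]
gripper_width: 0.354
grasp_force: 0.0
```

```bash
python3 - <<'E'
from h import *
s=state();print(s["time"],s["tool_pos"],s["tool_rot"])
C=cam("wrist");im=grab_frame("wrist");cv2.imwrite("pics/w4.png",im[:,:,::-1])
print(lid(C,im))
E
```

```text
8.975 [ 0.48315846 -0.06748883 -0.00796701] [-1.04596504e-04  8.52230979e-01  5.23165647e-01  2.31179459e-04]
(0.69, [321.6, 194.3], ((319.665283203125, 197.25294494628906), 130.6990509033203), array([ 0.50654161, -0.02174474]))
```

View pics/w4.png

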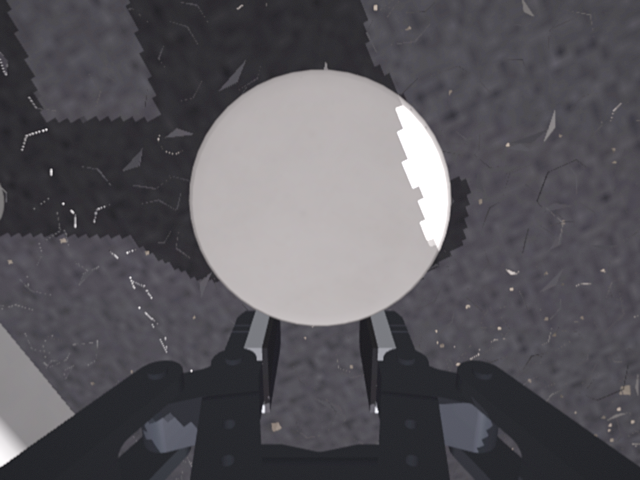

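Request:
{"method": "play_rows", "body": {"linear": [[0.005, 0.01, 0], [0.005, 0.01, 0], [0.005, 0.01, 0], [0.005, 0.01, 0], [0.005, 0.01, 0], [0.005, 0.01, 0], [0.005, 0.01, 0], [0, 0, 0]], "turn": [0, 0, 0, 0, 0, 0, 0, 0]}}

```text
time: 10.07
tool_pos: [0.5184, 0.0025, -0.0078]
tool_rot: [0.0, 0.852, 0.523, 0.0]
contact_force: [0.3, 0.5, 0.1]
gripper_width: 0.351
grasp_force: 0.0
```

```bash
cat > look.py <<'E'
from h import *
s=state();p=np.array(s["tool_pos"]);q=s["tool_rot"];print(s["time"],p.round(4),"head",np.degrees(2*np.arctan2(q[2],q[1])).round(2))
C=cam("wrist");im=grab_frame("wrist");cv2.imwrite("pics/look%.2f.png"%s["time"],im[:,:,::-1])
r=lid(C,im);print(r);t=r[3]
o,h=np.array([.532,.173]),np.radians(97.5)
print("tin in bay",tobay(o,h,t).round(4),"tcp-tin",(t-p[:2]).round(4))
for n in ["bay_post_near","bay_post_far"]:
    for x in trace("wrist",n)[:2]:
        ys,xs=np.where(x["region"]);print(n,round(x["p"],2),x["location"],x["region"].sum(),xs.min(),xs.max(),ys.min(),ys.max())
E
python3 look.py
```

```text
10.075 [ 0.5184  0.0025 -0.0078] head 63.09
(0.95, [320.3, 195.4], ((318.80767822265625, 196.0851593017578), 130.56973266601562), array([0.54166535, 0.04863676]))
tin in bay [-0.1246  0.0066] tcp-tin [0.0233 0.0461]
```

Request:
{"method": "play_rows", "body": {"linear": [[0.005, 0.01, 0], [0, 0, 0], [-0.005, -0.01, 0], [0.009, -0.001, 0], [0.009, -0.001, 0], [0.009, -0.001, 0], [0.009, -0.001, 0], [0, 0, 0]], "turn": [0, 0, 0, 8.6, 8.6, 8.6, 8.6, 0]}}

```text
time: 11.28
tool_pos: [0.554, -0.003, -0.0079]
tool_rot: [0.0, 0.661, 0.751, 0.0]
contact_force: [0.2, 0.0, 0.3]
gripper_width: 0.351
grasp_force: 0.0
```

```bash
python3 look.py; cp $(ls -t pics/look*|head -1) pics/e.png
```

```text
11.275 [ 0.554  -0.003  -0.0079] head 97.29
(0.77, [313.7, 158.9], ((312.015380859375, 160.37237548828125), 135.4935302734375), array([0.54402346, 0.05808642]))
tin in bay [-0.1155  0.0031] tcp-tin [-0.01    0.0611]
```

View pics/e.png

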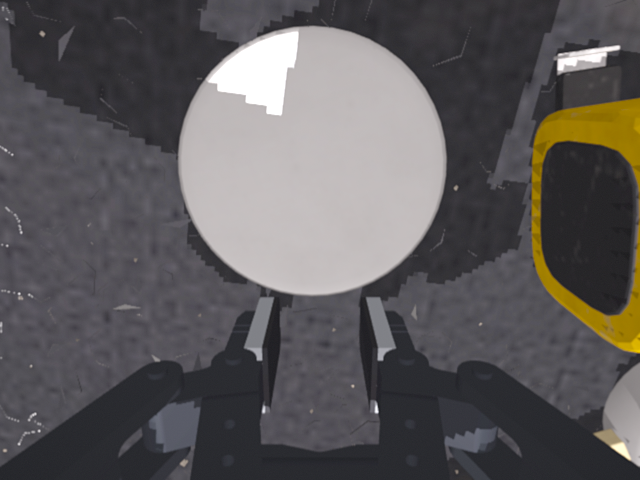

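Request:
{"method": "play_rows", "body": {"linear": [[-0.0013, 0.01, 0], [-0.0013, 0.01, 0], [-0.0013, 0.01, 0], [-0.0013, 0.01, 0], [-0.0013, 0.01, 0], [-0.0013, 0.01, 0], [-0.0013, 0.01, 0], [0, 0, 0]], "turn": [0, 0, 0, 0, 0, 0, 0, 0]}}

```text
time: 12.48
tool_pos: [0.5445, 0.0686, -0.008]
tool_rot: [-0.0, 0.659, 0.752, 0.0]
contact_force: [1.1, -0.0, -0.1]
gripper_width: 0.349
grasp_force: 0.0
```

```bash
python3 look.py; cp $(ls -t pics/look*|head -1) pics/f.png; python3 -c "
from h import *
im=cv2.imread('pics/f.png');g=cv2.cvtColor(im,6)
C=cam('wrist');o=np.array([.532,.173]);h=np.radians(97.5);u=np.array([np.cos(h),np.sin(h)]);v=np.array([-u[1],u[0]])
print(proj(C,[list(o+s*.056*v)+[.045] for s in(1,-1)]))
"
```

```text
12.475 [ 0.5445  0.0686 -0.008 ] head 97.49
(0.86, [320.4, 197.0], ((320.1792297363281, 195.86326599121094), 131.37332153320312), array([0.53794602, 0.11999081]))
tin in bay [-0.0533  0.001 ] tcp-tin [-0.0066  0.0514]
bay_post_near 0.61 [196.4, 23.6] 14702 52 613 0 63
[[ 87.1296742  -25.93003772]
 [560.70258525 -26.8711938 ]]
```

Request:
{"method": "play_rows", "body": {"linear": [[-0.001, 0.0075, 0], [-0.001, 0.0075, 0], [0, 0, 0]], "turn": [0, 0, 0]}}

```text
time: 13.05
tool_pos: [0.5426, 0.0834, -0.008]
tool_rot: [-0.0, 0.66, 0.752, 0.0]
contact_force: [0.3, 0.4, -0.3]
gripper_width: 0.346
grasp_force: 0.0
```

```bash
python3 look.py; cp $(ls -t pics/look*|head -1) pics/f.png; python3 -c "
from h import *
C=cam('wrist');o=np.array([.532,.173]);h=np.radians(97.5);u=np.array([np.cos(h),np.sin(h)]);v=np.array([-u[1],u[0]])
print(proj(C,[list(o+s*.056*v)+[.045] for s in(1,-1)]))
"
```

```text
13.05 [ 0.5426  0.0834 -0.008 ] head 97.47
(0.57, [320.9, 197.7], ((319.8285827636719, 199.34046936035156), 130.51229858398438), array([0.53604373, 0.13375758]))
tin in bay [-0.0394  0.0011] tcp-tin [-0.0065  0.0503]
bay_post_near 0.57 [455.6, 54.0] 28173 56 608 0 111
bay_post_far 0.88 [456.5, 52.2] 28094 56 608 0 111
[[ 97.79094734  44.63882336]
 [550.66268239  44.02441529]]
```

View pics/f.png

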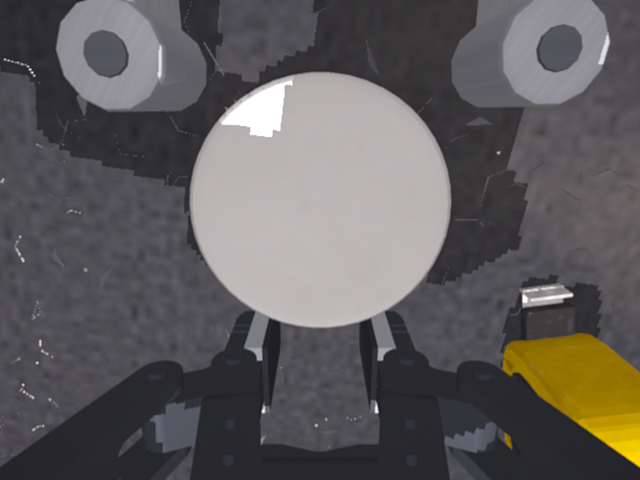

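The post tops show at about (108,54) and (555,50), with the lid centred at (320,199) between them.

```bash
python3 -c "
from h import *
C=cam('wrist');o,h,L=bay(C,[108.5,54],[555,50.5]);t=onplane(C,[[320,199]],.04)[0]
p=np.array(state()['tool_pos']);print(o,np.degrees(h),L,tobay(o,h,t),tobay(o,h,p),t)
"
```

```text
[0.53404098 0.17145024] 97.8418513519213 0.11098861974766515 [-0.03813562  0.00306841] [-0.08901323  0.00356442] [0.53620447 0.1332526  0.04      ]
```

Request:
{"method": "play_rows", "body": {"linear": [[0, 0.0065, 0], [0, 0.0065, 0], [0, 0.0065, 0], [0, 0, 0]], "turn": [0.1, 0.1, 0.1, 0]}}

```text
time: 13.75
tool_pos: [0.5427, 0.103, -0.008]
tool_rot: [-0.0, 0.658, 0.753, 0.0]
contact_force: [-0.1, 0.3, 0.7]
gripper_width: 0.349
grasp_force: 0.0
```

```bash
cat > look2.py <<'E'
from h import *
s=state();p=np.array(s["tool_pos"])
C=cam("wrist");im=grab_frame("wrist");r=lid(C,im);o,h=np.array([.534,.1715]),np.radians(97.8)
print(s["time"],r[0],r[2],"tin",tobay(o,h,r[3]).round(4),"tcp",tobay(o,h,p).round(4))
E
python3 look2.py
```

```text
13.75 0.74 ((319.7359924316406, 199.8472137451172), 130.80152893066406) tin [-0.0185  0.0007] tcp [-0.0691  0.0007]
```

Request:
{"method": "play_rows", "body": {"linear": [[-0.0014, 0.01, 0], [-0.0014, 0.01, 0], [-0.0014, 0.01, 0], [-0.0014, 0.01, 0], [-0.0014, 0.01, 0], [-0.0014, 0.01, 0], [0, 0, 0]], "turn": [0, 0, 0, 0, 0, 0, 0]}}

```text
time: 14.72
tool_pos: [0.5341, 0.1632, -0.008]
tool_rot: [-0.0, 0.657, 0.753, 0.0]
contact_force: [0.2, 0.1, -0.8]
gripper_width: 0.356
grasp_force: 0.0
```

```bash
python3 look2.py
```

```text
14.725 0.87 ((319.75189208984375, 196.55514526367188), 130.86529541015625) tin [0.0433 0.001 ] tcp [-0.0082  0.0011]
```

Passed the gap. About 15 mm remain, so I'll push in small steps until the back wall shows in the force.

Request:
{"method": "play_rows", "body": {"linear": [[-0.0008, 0.006, 0], [-0.0007, 0.005, 0], [0, 0, 0]], "turn": [0, 0, 0]}}

```text
time: 15.2
tool_pos: [0.5327, 0.1736, -0.008]
tool_rot: [-0.0, 0.658, 0.753, 0.0]
contact_force: [0.3, 0.5, 0.2]
gripper_width: 0.349
grasp_force: 0.0
```

Request:
{"method": "play_rows", "body": {"linear": [[-0.0003, 0.002, 0], [0, 0, 0]], "turn": [0, 0]}}

```text
time: 15.45
tool_pos: [0.5325, 0.1753, -0.008]
tool_rot: [-0.0, 0.658, 0.753, 0.0]
contact_force: [-0.0, 0.0, 0.4]
gripper_width: 0.351
grasp_force: 0.1
```

```bash
python3 look2.py
```

```text
15.45 0.87 ((319.3269348144531, 200.5), 130.37400817871094) tin [0.0544 0.001 ] tcp [0.004 0.001]
```

Request:
{"method": "play_rows", "body": {"linear": [[-0.0003, 0.002, 0], [0, 0, 0]], "turn": [0, 0]}}

```text
time: 15.8
tool_pos: [0.5322, 0.1773, -0.008]
tool_rot: [0.0, 0.658, 0.753, 0.0]
contact_force: [-0.2, -0.8, -0.1]
gripper_width: 0.352
grasp_force: 0.3
```

Request:
{"method": "play_rows", "body": {"linear": [[-0.0003, 0.002, 0], [0, 0, 0]], "turn": [0, 0]}}

```text
time: 16.05
tool_pos: [0.5319, 0.1794, -0.008]
tool_rot: [-0.0, 0.658, 0.753, 0.0]
contact_force: [0.5, 0.0, 0.2]
gripper_width: 0.352
grasp_force: 0.2
```

Request:
{"method": "play_rows", "body": {"linear": [[-0.0003, 0.002, 0], [0, 0, 0]], "turn": [0, 0]}}

```text
time: 16.3
tool_pos: [0.5316, 0.1814, -0.008]
tool_rot: [-0.0, 0.658, 0.753, 0.0]
contact_force: [-0.5, -0.6, -0.5]
gripper_width: 0.35
grasp_force: 0.2
```

```bash
python3 look2.py
```

```text
16.3 0.65 ((319.5, 201.01345825195312), 130.36749267578125) tin [0.0604 0.001 ] tcp [0.0102 0.0011]
```

Request:
{"method": "play_rows", "body": {"linear": [[-0.0002, 0.0015, 0], [0, 0, 0]], "turn": [0, 0]}}

```text
time: 16.65
tool_pos: [0.5314, 0.1828, -0.008]
tool_rot: [-0.0, 0.658, 0.753, 0.0]
contact_force: [-0.2, -0.2, -0.2]
gripper_width: 0.35
grasp_force: 0.3
```

Request:
{"method": "play_rows", "body": {"linear": [[-0.0002, 0.0015, 0], [0, 0, 0]], "turn": [0, 0]}}

```text
time: 16.9
tool_pos: [0.5312, 0.1843, -0.008]
tool_rot: [-0.0, 0.658, 0.753, 0.0]
contact_force: [0.1, -0.5, -0.5]
gripper_width: 0.35
grasp_force: 0.3
```

```bash
python3 look2.py; python3 - <<'E'
from h import *
im=grab_frame("wrist");C=cam("wrist");g=cv2.cvtColor(im,7)
for c in (260,320,380): print(c,g[0:90:3,c-2:c+3].mean(1).astype(int).tolist())
o,h=np.array([.534,.1715]),np.radians(97.8);u=np.array([np.cos(h),np.sin(h)])
for x,z in [(.097,.04),(.101,.04),(.097,0)]: print(x,z,proj(C,[list(o+x*u)+[z]]))
E
```

```text
16.9 0.7 ((319.6413269042969, 202.22996520996094), 130.65345764160156) tin [0.063 0.001] tcp [0.0131 0.0011]
260 [66, 70, 70, 70, 68, 67, 118, 239, 242, 243, 247, 222, 157, 159, 156, 155, 156, 159, 160, 150, 211, 235, 247, 236, 206, 135, 135, 95, 40, 83]
320 [41, 43, 42, 40, 39, 39, 102, 157, 157, 159, 160, 160, 158, 159, 156, 156, 157, 159, 161, 142, 153, 157, 153, 138, 113, 143, 150, 152, 153, 155]
380 [41, 39, 42, 51, 39, 42, 138, 158, 158, 159, 161, 159, 158, 158, 155, 157, 158, 159, 160, 140, 155, 157, 151, 136, 109, 94, 97, 77, 48, 55]
0.097 0.04 [[323.18058749  75.8427596 ]]
0.101 0.04 [[323.20484437  59.43471149]]
0.097 0 [[322.39478309  84.13802183]]
```

Request:
{"method": "play_rows", "body": {"linear": [[-0.0001, 0.001, 0], [0, 0, 0]], "turn": [0, 0]}}

```text
time: 17.3
tool_pos: [0.5312, 0.1845, -0.008]
tool_rot: [0.0, 0.658, 0.753, -0.001]
contact_force: [0.3, -5.2, 1.2]
gripper_width: 0.355
grasp_force: 2.2
```

Request:
{"method": "play_rows", "body": {"linear": [[-0.0001, 0.001, 0], [0, 0, 0]], "turn": [0, 0]}}

```text
time: 17.55
tool_pos: [0.5312, 0.1846, -0.008]
tool_rot: [0.001, 0.658, 0.753, -0.001]
contact_force: [0.0, -8.3, 0.4]
gripper_width: 0.35
grasp_force: 3.7
```

Wall contact is felt at 5 to 8 N. Now I'll draw straight back out of the gap, then up.

Request:
{"method": "play_rows", "body": {"linear": [[0.001, -0.008, 0], [0.0028, -0.02, 0], [0.0042, -0.03, 0], [0.0042, -0.03, 0], [0, 0, 0.05], [0, 0, 0.06], [0, 0, 0.06], [0, 0, 0]], "turn": [0, 0, 0, 0, 0, 0, 0, 0]}}

```text
time: 18.55
tool_pos: [0.5474, 0.0977, 0.1694]
tool_rot: [0.005, 0.658, 0.753, 0.005]
contact_force: [0.6, 0.1, 0.4]
gripper_width: 0.353
grasp_force: 0.0
```

```bash
python3 - <<'E'
from h import *
C=cam("wrist");im=grab_frame("wrist");cv2.imwrite("pics/end.png",im[:,:,::-1]);r=lid(C,im);print(state()["time"],r[0],r[2],tobay(np.array([.534,.1715]),np.radians(97.8),r[3]))
for n in ["scene","side"]:
    C=cam(n);grab_frame(n)
    for t in ["paste_tin","fitting_plug","union_brass","tape_measure","cap_white","elbow_galv"]:
        for x in trace(n,t)[:1]: print(n,t,round(x["p"],2),x["location"])
E
```

```text
18.65 0.91 ((309.5, 16.576923370361328), 61.766143798828125) [0.05614238 0.0014299 ]
scene paste_tin 0.9 [279.5, 195.6]
scene fitting_plug 0.61 [392.7, 262.7]
scene union_brass 0.67 [310.8, 179.3]
scene tape_measure 0.75 [358.7, 217.5]
scene cap_white 0.62 [263.1, 275.1]
scene elbow_galv 0.68 [354.4, 366.8]
side paste_tin 0.91 [245.0, 289.7]
side fitting_plug 0.45 [316.8, 220.6]
side union_brass 0.97 [193.9, 281.0]
side tape_measure 0.7 [267.2, 232.6]
side cap_white 0.58 [374.0, 279.1]
side elbow_galv 0.95 [442.1, 218.7]
```

The tin is in place and the bystanders haven't moved, so I'm handing in.

```bash
python3 -c "
from plant import *
print(job_done())"
```

```text
the job is handed in; nothing more can be done
None
```

The tin is stowed flat against the bay's back wall (wall contact felt at 5 to 8 N), the hand is clear, the other loose parts show no visible shift, and the job is handed in at about 19 s; no verdict came back.

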